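# Dump the pressure and unload the seal fixture

## Task

First push the red-gripped hydraulic lever away from the robot, past its stiff detent, until it is fully home and stays in its float notch. Only then swing the clamshell lid by its yellow bar up past vertical so that it stays fully open by itself, lift out the orange seal ring and lay it flat in the grey tray without dropping it. Leave the black and blue levers and the things standing or lying about as they are.

Things in the scene. Friction and masses are not known exactly. Their poses are not given: they have to be found in the camera images.
- lever_red (a joint): red-gripped valve lever, rad. 0: leans 0.5 rad towards the robot (-x of valve_red); 0.5: upright; grows as it is pushed away from the robot; 1.1: end stop. Starts between 0 and 0.5. Up to 0.55 light friction (2 N at the grip), it stays where left; 0.55 to 0.85 stiff detent, springs back (up to 13 N at the grip's centre, stiffest at 0.6); past 0.85 it snaps by itself into the float notch (at 1.1) and stays
- red_grip (a point): centre of the red hand grip, a round bar 26 mm in diameter and 70 mm long along the lever; 130 mm from the pivot. Upright, its centre is 220 mm above the table
- red_pivot (a point): pivot of the red lever, 90 mm above the table (the housing's top is at 95 mm). The lever swings in the vertical plane through this point along x of valve_red. The bare shaft between housing and grip is 12 mm in diameter
- valve_red: grey valve section that carries the red lever, with yellow marks at the far (float) end of its gate: housing 90 mm (x) x 64 mm (y) x 75 mm, fixed. Origin at the centre of its underside, 20 mm above the table; x is the direction in which the lever is pushed to float (generally away from the robot), z up
- black_grip (a point): centre of the black hand grip of a neighbouring lever of the same size (no detent, light friction); leave alone. The three levers stand side by side 72 mm apart, in any order
- blue_grip (a point): centre of the blue hand grip of a neighbouring lever of the same size (no detent, light friction); leave alone
- lid (a joint): aluminium clamshell lid, rad. 0: closed; grows as it opens upward and away from the robot; 1.95: open stop. Light (0.45 kg, about 3 N at the bar to lift). Let go below about 1.3 it falls shut, beyond that it falls open and rests on the open stop
- lid_hinge (a point): middle of the lid's hinge axis, which lies along y of fixture, 45 mm above the table, at x = +80 mm of fixture
- lid_bar (a point): centre of the lid's yellow handle bar: 12 mm thick, 100 mm long along y of fixture, on two side arms 10 mm thick at its ends. Closed, it is 190 mm nearer the robot than the hinge axis and 25 mm higher (70 mm above the table), 35 mm in front of the base, with an open gap of 42 mm to the lid's front edge for a finger. The bar may turn in the fingers as the lid swings
- fixture: green fixture base, fixed: 150 mm (x) x 150 mm (y) x 40 mm. Origin at the centre of its underside on the table; the lid is hinged at its +x side (far from the robot), the handle bar is at its -x side
- seal_center (a point): centre of the orange seal ring, half-way up: outer diameter 84 mm, hole 50 mm, so its wall is 17 mm wide; 22 mm high; z is its axis; about 0.12 kg. Starts flat on the base's top (40 mm above the table), near its centre under the lid, between four locating blocks 8 mm high on the base's diagonals; towards the base's -x, +x, -y and +y sides the ring's wall is free
- tray: grey open tray, fixed: outside 180 mm (x) x 130 mm (y) x 30 mm, walls and floor 5 mm. Origin at the centre of its underside on the table; lay the ring flat on its floor
- oil_mid (a point): white bottle, 64 mm in diameter, 170 mm high, loose, standing; bystander; point half-way up
- tin_mid (a point): blue tin, 66 mm in diameter, 90 mm high, loose, standing beyond the valve levers; bystander; point half-way up
- jar_mid (a point): amber jar, 60 mm in diameter, 60 mm high, loose, standing beyond the fixture; bystander; point half-way up
- wrench_mid (a point): steel wrench, 160 mm long along its x, lying flat in front of the valve levers; bystander; point at its middle
Things that resemble listed ones, but are neither listed nor needed, are in the scene too. What is shaped like the fixture but purple is not meant.

How it is judged (in metres and radians):
On the way, in this order (a step that is already met when the one before it is completed fails the run):
1. the red lever is home in its float notch, the lid still shut (value of joint lever_red above 1 rad and value of joint lid below 0.15 rad), for 0.2 s.
2. the lid stands open by itself on its stop, past vertical (value of joint lid above 1.8 rad and contact force between the fingers and lid below 0.1 N), for 0.2 s.
3. the seal ring is lifted clear of the fixture (height (world z) of seal_center above 0.075 m), for 0.05 s.
At the end, for the whole second after the job is handed in: the red lever is in its float notch (joint above 1.0), the lid is open past vertical (joint above 1.8), and the seal ring lies at rest and flat on the tray's floor (centre within 50 mm along x and 30 mm along y of the tray's centre, tilted less than 0.12 rad) (value of joint lever_red above 1 rad and value of joint lid above 1.8 rad and x of seal_center in the frame of tray between -0.05 and 0.05 m and y of seal_center in the frame of tray between -0.03 and 0.03 m and z of seal_center in the frame of tray between 0.005 and 0.024 m and angle between seal_center's own z axis and vertical below 0.12 rad and linear speed of seal below 0.02 m/s); the robot touches nothing.
It fails at once if the lid is opened while the red lever is not in the float notch (value of joint lid above 0.2 rad and not (value of joint lever_red above 1 rad)).
It fails at once if the seal ring is dropped (falling freely at over 0.5 m/s while more than about 35 mm above where it lies in the tray) (contact force between seal and anything else below 0.01 N and height (world z) of seal_center above 0.05 m and linear speed of seal above 0.5 m/s).
It fails at once if the black or the blue lever is moved (grip by more than 20 mm) (distance of any of black_grip, blue_grip from where it was at the start of the episode above 0.02 m).
It fails at once if a bystander is moved by more than 30 mm (distance of any of oil_mid, tin_mid, jar_mid, wrench_mid from where it was at the start of the episode above 0.03 m).
It also fails if it takes over 67 s, if anything falls off the work surface, if the arm or the gripper's body presses on something with over 40 N, if the wrist force passes 120 N, or if a joint passes its speed limit or range.

## Robot

A 6-joint arm with a two-finger parallel gripper is mounted at the origin on the work surface. World frame = base frame: x ahead of the robot, y to its left, z up, the work surface at z = 0. Lengths are in m, angles in degrees, forces in N, time in s.
With the tool pointing down it reaches from about 0.4 to 0.825 m from the base axis. Payload 7 kg.
Tool frame: the origin (TCP) lies midway between the tips of the shut fingers; the grasp point (between the pads) lies 19 mm behind it (ctrl.grasp_offset is the distance from the TCP to the grasp point, in m); z points along the fingers, x is the direction in which the jaws open and shut, and the axes are right-handed (so a half turn about z gives the same grasp; the last joint's range is limited). The gripper opens to 88 mm and grips with 3 to 60 N. Pads are 19 mm wide; open, the fingers measure 130 mm over their backs; the gripper's body (78 mm by 193 mm) begins 47 mm behind the grasp point.
Start: joints at [-49.039, 20.546, 0.682, 0, -70.136, -16.507], TCP at [0.279, -0.614, 0.227] pointing down, gripper open.
Joint ranges: [-176.03, 176.03], [-82.01, 121.73], [-58.28, 71.71], [-173.87, 95.51], [-174.79, -0.11], [-173.66, 173.66]. Speed limits (degrees/s): [136.94, 136.94, 172.46, 180, 180, 180].

## Interface

Orientations are given as [roll, pitch, yaw] about the fixed x, y, z axes, in that order (R = Rz(yaw) Ry(pitch) Rx(roll)).
In Python, from plant import sensors, snapshot, order, ctrl gives the robot as it stands.
- The arm moves only by the tool send_rows, never from a script. Its argument "commands" is a list of rows, each a list of 3 entries, a list of its own where there are three numbers: the closure, from 0 (fully open) to 1 (shut), then the shift along the world's x, y, z in units of 0.25 m (1.0 is 0.25 m), then the turn, a rotation vector about the world's x, y, z in units of 360 degrees (1.0 is 360 degrees). In form: [[hand, [x, y, z], [ax, ay, az]], ...]. A call has 1 to 12 rows; each row shifts and turns the pose as measured when the row begins; what a row does not reach is not made up. A row lasts 1/10 s, in which the tool goes at most 50 mm and 8.59 degrees, less where a joint would pass 70% of its speed; a pose out of reach is approached as far as the arm can. A call with a number of a shift or a turn outside -1 to 1 is refused whole. A call with a gripper value outside its range is refused whole. The fingers move at their own pace and stop on an object; the grip force is fixed at half the most. Time passes only in rows, so rows that do not move let the fingers close. It gives the time, the measured TCP pose, the force and the opening at its end, in the units of the state.
- sensors.get_obs(): the state, without advancing time (a new reading comes with each control period).
- snapshot(name): name is "scene" or "top" or "wrist"; returns a dict with "color" (400x640x3 uint8, blue, green, red), "z_map" (400x640 float32, m along the optical axis (not along the pixel's ray), 0 where there is no reading), "mtx" (3x3 intrinsics, pixels), "xyz" and "attitude" of the camera in the world. Camera axes: x right, y down, z forward; pixel columns grow to the right and rows downward; lengths in m; the calibration is good to about 2 mm. A picture is of the moment at which its call begins.
- order.close_job(): hands the job in, once; it reports no verdict.
The state is a dict: "clock": time; "joint_pos": joint angles; "qvel": joint speeds; "tau": joint torques, N m; "tool_pos": TCP position; "orientation": TCP orientation; "force": force on the tool from outside, world axes, zero at the start; "moment": the same for the moment, N m; "opening": finger opening in m.
Only numpy, scipy, OpenCV 4.12 (cv2) and the standard library are available. Lean on these libraries where they do the work, as an engineer would, in place of code of your own. Each camera call takes 0.05 s, during which the arm holds its last target.

## Working session

There is one attempt and no reset: what is moved stays moved. The work goes in short steps, Python scripts to look and compute and a tool call to move; the robot and the scene stay as the last step left them, time stands still between calls to the robot, and variables do not carry over. Pictures are saved under pics/ and viewed, and the job is handed in when it is done.

Besides the shell and the picture viewer there is one more tool, called after "Call:" in YAML: its name, and indented under it one key for each argument. send_rows: Moves the arm, as the interface text tells. Its arguments: {"type":"object","properties":{"commands":{"type":"array","items":{"type":"array"}}},"required":["commands"]}

```bash
ls; mkdir -p pics; cat > h.py <<'E'
import numpy as np, cv2
from scipy.spatial.transform import Rotation as R
def Rm(a): 
    a=np.array(a,float)
    if a.shape==(3,3): return a
    if a.size==4: return R.from_quat(a).as_matrix()
    return R.from_euler('xyz',a,degrees=True).as_matrix()
def cloud(s):
    z=s['z_map']; K=s['mtx']; v,u=np.indices(z.shape)
    p=np.stack([(u-K[0,2])/K[0,0]*z,(v-K[1,2])/K[1,1]*z,z],-1)
    return p@Rm(s['attitude']).T+np.array(s['xyz'])
E
python3 - <<'E'
from plant import sensors, snapshot, order, ctrl
from h import *
print(sensors.get_obs(), ctrl.grasp_offset)
import pickle
for n in ['scene','top','wrist']:
    s=snapshot(n); pickle.dump(s,open(n+'0.pkl','wb')); cv2.imwrite(f'pics/{n}0.png',s['color']); print(n,s['xyz'],s['attitude'],s['mtx'])
E
```

```text
pics
{'clock': 0.0, 'joint_pos': array([-4.90374322e+01,  2.05896394e+01,  6.34495887e-01, -1.85725065e-02,
       -7.01360102e+01, -1.65070958e+01]), 'qvel': array([ 0.02379789, -0.11411252, -0.03539444, -0.03523602, -0.04522121,
        0.03569466]), 'tau': array([ 5.87777195e-04, -5.82728219e+01,  2.93044764e+01,  6.99717119e+00,
        6.77403106e-03, -1.44848550e-04]), 'tool_pos': array([ 0.27921185, -0.61401649,  0.22565331]), 'orientation': array([-1.79990838e+02, -9.23579315e-02,  1.14449140e+02]), 'force': array([ 0.52759596, -0.32032988,  0.14399366]), 'moment': array([ 0.03206037,  0.06001332, -0.04237087]), 'opening': 0.08767340745775046} 0.0188
scene [1.29618598 0.36387427 0.8034518 ] [-125.23903835    0.96004415  114.94710078] [[440.34968408   0.         318.36375111]
 [  0.         440.34968408 191.74184571]
 [  0.           0.           1.        ]]
top [ 0.33616814 -0.02288875  1.62197491] [-175.09246385    0.30546824  -88.32016849] [[517.72670977   0.         322.8381547 ]
 [  0.         517.72670977 197.67271895]
 [  0.           0.           1.        ]]
wrist [ 0.21285378 -0.64477523  0.38439783] [ 1.64400432e+02 -6.29828275e-02  1.14471550e+02] [[360.75039896   0.         321.53078613]
 [  0.         360.75039896 196.32912021]
 [  0.           0.           1.        ]]
```

View pics/scene0.png

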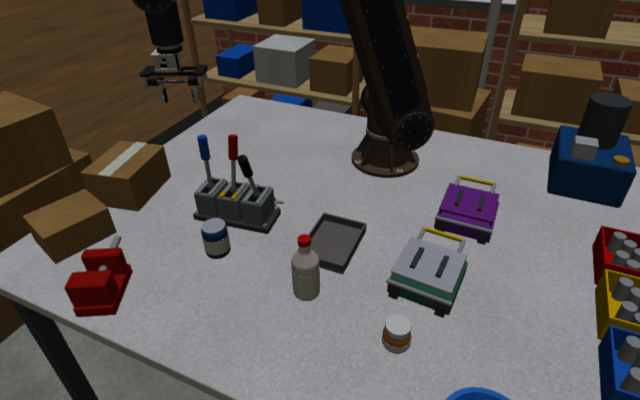

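View pics/top0.png

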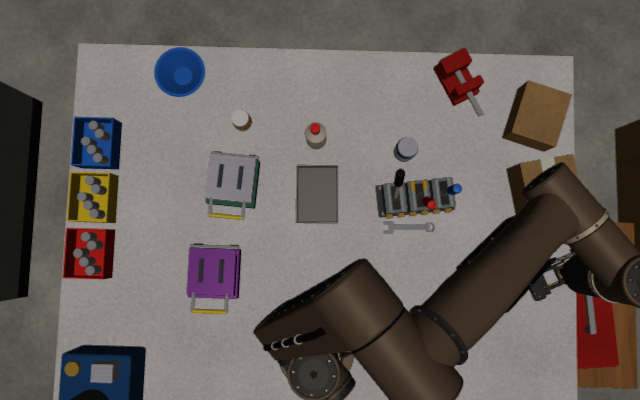

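View pics/wrist0.png

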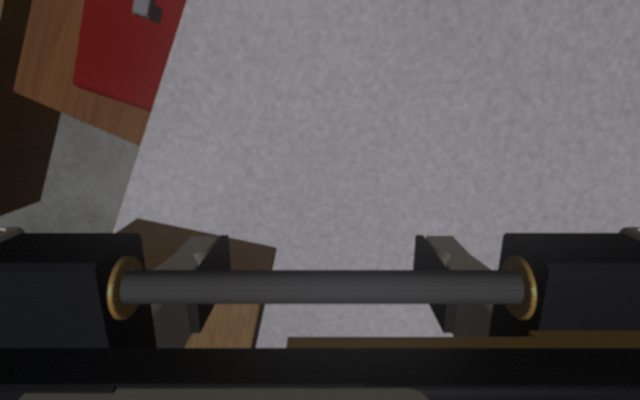

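Candidates. Red: lever grip at scene (233,147) / top (431,203); bottle cap at scene (304,240) / top (315,128); vise at scene (100,280); red bin and red mat. I choose the lever grip. Lid: aluminium lid on the green base at scene (428,270) / top (232,180), versus the purple decoy at scene (468,210). I choose the green one. Next, a close crop of each plus measurements.

```bash
python3 - <<'E'
from h import *
import pickle
S={n:pickle.load(open(n+'0.pkl','rb')) for n in ['scene','top']}
a=cv2.resize(S['scene']['color'][120:240,180:300],(390,390),interpolation=2)
b=cv2.resize(S['top']['color'][135:245,365:475],(390,390),interpolation=2)
cv2.imwrite('pics/crop1.png',np.hstack([a,b]))
a=cv2.resize(S['scene']['color'][210:320,380:490],(390,390),interpolation=2)
b=cv2.resize(S['top']['color'][140:230,190:280],(390,390),interpolation=2)
cv2.imwrite('pics/crop2.png',np.hstack([a,b]))
for n,s in S.items():
    C=cloud(s); hsv=cv2.cvtColor(s['color'],cv2.COLOR_BGR2HSV)
    m=(s['z_map']>0)
    H,Sa,V=[hsv[...,i].astype(int) for i in range(3)]
    masks={'red':((H<6)|(H>174))&(Sa>150)&(V>70),'yellow':(abs(H-25)<7)&(Sa>140)&(V>100),'green':(abs(H-70)<18)&(Sa>70),'blue':(abs(H-110)<12)&(Sa>120)}
    for k,mm in masks.items():
        nn,l,st,ce=cv2.connectedComponentsWithStats((mm&m).astype(np.uint8))
        for i in range(1,nn):
            if st[i,4]>14:
                p=C[l==i]; print(n,k,ce[i].round(),st[i,4],np.median(p,0).round(3),p.min(0).round(3),p.max(0).round(3))
E
```

```text
scene red [232. 136.] 17 [ 0.45  -0.293  0.252] [ 0.44  -0.305  0.248] [ 0.455 -0.288  0.254]
scene red [611. 254.] 256 [0.272 0.667 0.07 ] [0.205 0.641 0.009] [0.357 0.739 0.074]
scene red [304. 238.] 91 [0.66  0.022 0.171] [ 0.496 -0.048  0.023] [0.673 0.034 0.174]
scene red [101. 253.] 287 [ 0.823 -0.435  0.095] [ 0.794 -0.477  0.089] [ 0.85  -0.395  0.099]
scene red [ 88. 279.] 637 [ 0.897 -0.394  0.095] [ 0.842 -0.454  0.048] [ 0.935 -0.35   0.099]
scene red [119. 279.] 105 [ 0.83  -0.392  0.031] [ 0.81  -0.418  0.026] [ 0.856 -0.369  0.069]
scene red [ 93. 307.] 113 [ 0.919 -0.386  0.03 ] [ 0.893 -0.423  0.025] [ 0.939 -0.347  0.034]
scene yellow [621. 159.] 67 [-0.039  0.681  0.144] [-0.055  0.662  0.142] [-0.02   0.7    0.147]
scene yellow [477. 179.] 59 [0.124 0.321 0.076] [0.12  0.272 0.072] [0.13  0.366 0.081]
scene yellow [222. 193.] 22 [ 0.512 -0.308  0.101] [ 0.498 -0.319  0.096] [ 0.524 -0.303  0.103]
scene yellow [234. 196.] 22 [ 0.509 -0.27   0.102] [ 0.498 -0.276  0.097] [ 0.521 -0.265  0.103]
scene yellow [443. 233.] 99 [0.405 0.281 0.076] [0.398 0.234 0.073] [0.41
[... 3080 characters left out ...]
45 [-0.037  0.679  0.14 ] [-0.056  0.66   0.131] [-0.019  0.698  0.15 ]
top green [254. 187.] 165 [0.499 0.2   0.037] [0.437 0.192 0.006] [0.583 0.225 0.047]
top green [227. 203.] 121 [0.447 0.283 0.038] [0.439 0.239 0.028] [0.455 0.327 0.048]
top blue [179.  72.] 1932 [0.86  0.456 0.035] [ 0.773  0.37  -0.003] [0.932 0.526 0.061]
top blue [ 96. 143.] 1777 [0.623 0.704 0.028] [ 0.547  0.635 -0.006] [0.698 0.76  0.081]
top blue [402. 154.] 28 [ 0.603 -0.242  0.077] [ 0.598 -0.27   0.062] [ 0.634 -0.229  0.084]
top blue [454. 189.] 107 [ 0.487 -0.361  0.251] [ 0.477 -0.378  0.195] [ 0.5   -0.353  0.26 ]
top blue [105. 372.] 3219 [-0.056  0.583  0.126] [-0.152  0.516  0.002] [0.005 0.716 0.221]
```

View pics/crop1.png

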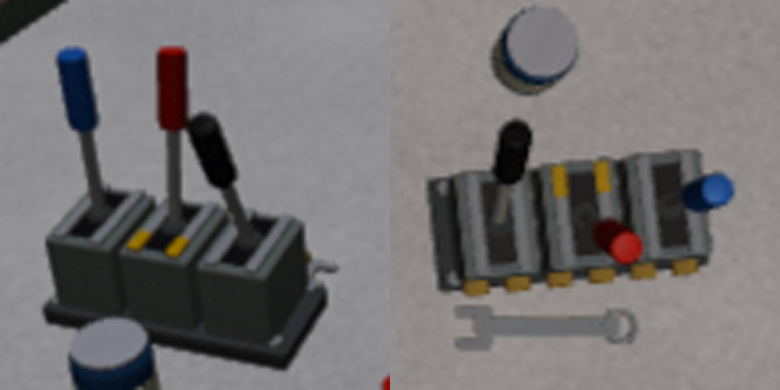

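View pics/crop2.png

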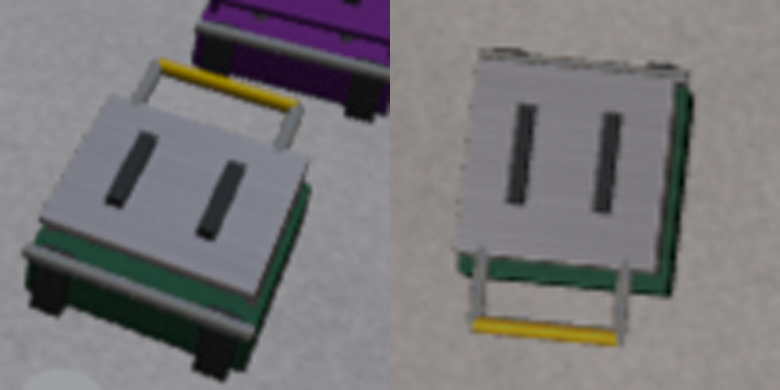

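The crops show the red lever as the middle one of three, with yellow gate marks at its far end. It leans slightly towards the robot (top end at about (0.448, -0.297, 0.252)), and the valve yaw is about 7°. The lid fixture is the green one, with its bar at about (0.405, 0.28, 0.07). I'm moving behind the red lever with shut fingers and the jaw axis along the push.

Call:
send_rows:
  commands:
    - [1, [0, 0, 0.18], [0, 0, 0.02]]
    - [1, [0, 0, 0.18], [0, 0, 0.02]]
    - [1, [0.06, 0.15, 0], [0, 0, 0.02]]
    - [1, [0.06, 0.15, 0], [0, 0, 0.02]]
    - [1, [0.06, 0.15, 0], [0, 0, 0.02]]
    - [1, [0.06, 0.15, 0], [0, 0, 0.02]]
    - [1, [0.06, 0.15, 0], [0, 0, 0.02]]
    - [1, [0.06, 0.15, 0], [0, 0, 0.02]]
    - [1, [0.06, 0.15, 0], [0, 0, 0.02]]
    - [1, [0.06, 0.15, 0], [0, 0, 0.02]]

```text
clock: 1.15
tool_pos: [0.3984, -0.3056, 0.3135]
orientation: [-179.9, -0.5, -171.2]
force: [1.3, -0.7, 0.5]
opening: 0.0133
```

```bash
python3 - <<'E'
from plant import sensors, snapshot
from h import *
import pickle
s=snapshot('scene'); w=snapshot('top'); pickle.dump(w,open('top1.pkl','wb'));pickle.dump(s,open('scene1.pkl','wb'))
a=cv2.resize(s['color'][60:250,130:330],(400,380)); b=cv2.resize(w['color'][125:245,355:475],(380,380))
cv2.imwrite('pics/b1.png',np.hstack([a,b]))
# red grip all pixels from scene incl dark
C=cloud(s); sub=(slice(110,185),slice(215,250))
c=s['color'][sub].astype(int); m=(c[...,2]>70)&(c[...,2]>2.2*c[...,1])&(c[...,2]>2.2*c[...,0]); P=C[sub][m]; P=P[(P[:,2]>.16)&(P[:,2]<.27)]
for lo in np.arange(.17,.26,.01):
    q=P[(P[:,2]>=lo)&(P[:,2]<lo+.01)]
    if len(q): print(lo.round(3),len(q),np.median(q,0).round(4))
E
```

```text
0.24 3 [ 0.442  -0.2913  0.2488]
0.25 15 [ 0.4496 -0.2942  0.2519]
```

View pics/b1.png

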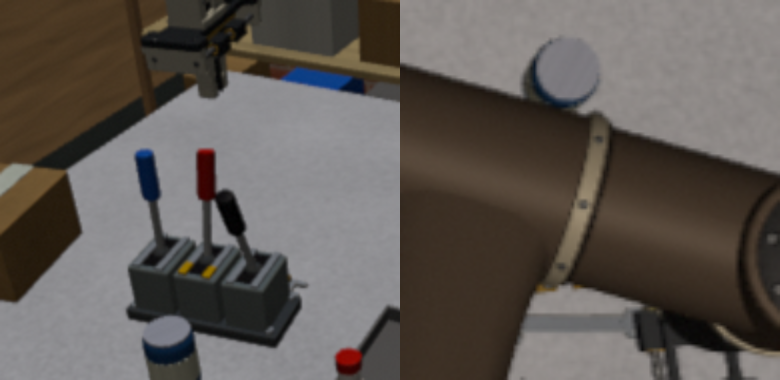

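The picture shows the shut gripper on the robot side of the red grip, at crop (205,90), with nothing in between. I'm descending and pushing.

Call:
send_rows:
  commands:
    - [1, [0, 0, -0.145], [0, 0, -0.004]]
    - [1, [0, 0, -0.145], [0, 0, 0]]
    - [1, [0, 0, -0.145], [0, 0, 0]]
    - [1, [0.06, 0.007, 0], [0, 0, 0]]
    - [1, [0.06, 0.007, 0], [0, 0, 0]]
    - [1, [0.06, 0.007, 0], [0, 0, 0]]
    - [1, [0.06, 0.007, 0], [0, 0, 0]]

```text
clock: 1.95
tool_pos: [0.4625, -0.2967, 0.2063]
orientation: [-179.7, -0.3, -172.6]
force: [-11.0, -0.7, -0.9]
opening: 0.0003
```

Call:
send_rows:
  commands:
    - [1, [0.05, 0.006, 0], [0, 0, 0]]
    - [1, [0.05, 0.006, 0], [0, 0, 0]]
    - [1, [0.05, 0.006, 0], [0, 0, 0]]

```text
clock: 2.25
tool_pos: [0.4975, -0.2919, 0.2053]
orientation: [-180.0, -1.2, -172.7]
force: [-2.6, -0.1, -0.9]
opening: 0.0002
```

Call:
send_rows:
  commands:
    - [1, [0.05, 0.006, 0], [0, 0, 0]]
    - [1, [0, 0, 0], [0, 0, 0]]

```text
clock: 2.45
tool_pos: [0.5153, -0.2905, 0.2066]
orientation: [-179.9, -1.0, -172.7]
force: [0.9, -0.2, -0.1]
opening: 0.0004
```

```bash
python3 - <<'E'
from plant import sensors, snapshot
from h import *
s=snapshot('scene')
cv2.imwrite('pics/b2.png',cv2.resize(s['color'][60:250,130:330],(600,570)))
print(sensors.get_obs()['force'])
E
```

```text
[-0.12666168  0.95232898  0.07614815]
```

View pics/b2.png

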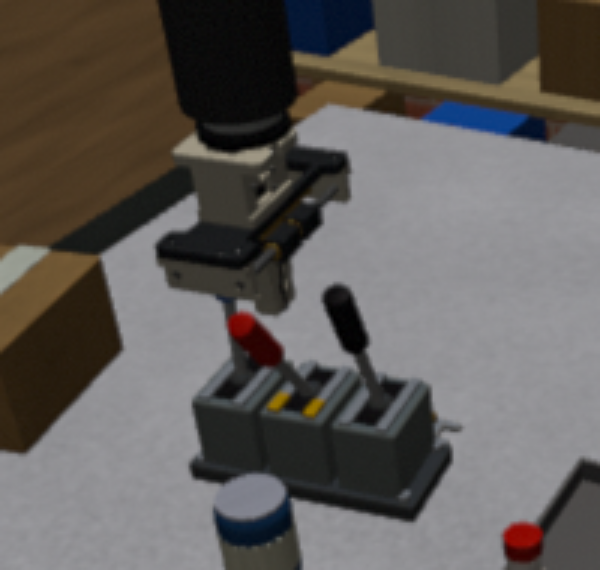

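The red lever now leans fully over the yellow marks at (255,340) with no force on the tool, so it is home. Black and blue haven't moved. I'm retracting and measuring the fixture.

Call:
send_rows:
  commands:
    - [1, [-0.1, -0.01, 0], [0, 0, 0]]
    - [1, [-0.1, -0.01, 0.04], [0, 0, 0]]
    - [1, [0, 0, 0.18], [0, 0, 0]]
    - [0.5, [0, 0, 0.18], [0, 0, 0]]
    - [0.5, [0, 0, 0.15], [0, 0, 0]]

```text
clock: 3.0
tool_pos: [0.4616, -0.294, 0.3448]
orientation: [179.9, -1.2, -172.6]
force: [0.8, -0.4, -1.0]
opening: 0.0111
```

```bash
python3 - <<'E'
from h import *
import pickle
for n in ['scene','top']:
    s=pickle.load(open(n+'0.pkl','rb')); C=cloud(s); c=s['color'].astype(int)
    hsv=cv2.cvtColor(s['color'],cv2.COLOR_BGR2HSV).astype(int)
    m=(abs(hsv[...,0]-25)<9)&(hsv[...,1]>110)&(hsv[...,2]>80)
    P=C[m]; P=P[(abs(P[:,0]-.405)<.05)&(abs(P[:,1]-.28)<.08)&(P[:,2]>.05)]
    k=np.polyfit(P[:,1],P[:,0],1); print(n,'bar',P.mean(0).round(4),'yaw',np.degrees(-np.arctan(k[0])).round(2),(P[:,1].min()+P[:,1].max())/2)
    # lid top region: points 0.05..0.07 within area
    P=C.reshape(-1,3); q=P[(P[:,2]>.045)&(P[:,2]<.08)&(P[:,0]>.425)&(P[:,0]<.62)&(P[:,1]>.18)&(P[:,1]<.38)]
    print('lid',cv2.minAreaRect((q[:,:2]*1000).astype(np.float32)), np.percentile(q[:,2],[5,50,95]).round(4))
    # tray: dark grey near
    q=P[(P[:,2]>.022)&(P[:,2]<.038)&(P[:,0]>.38)&(P[:,0]<.61)&(P[:,1]>-.1)&(P[:,1]<.12)]
    print('tray',len(q),cv2.minAreaRect((q[:,:2]*1000).astype(np.float32)))
    v,u=np.nonzero((s['z_map']>0)); 
s=pickle.load(open('top0.pkl','rb'));C=cloud(s)
for uv in [(297,166),(338,166),(338,222),(297,222),(318,195),(241,119),(315,130)]: print(uv,C[uv[1],uv[0]].round(3))
E
```

```text
scene bar [0.4055 0.283  0.0758] yaw -3.84 0.2824173302505739
lid ((514.4841918945312, 271.64105224609375), (149.33758544921875, 181.55223083496094), 87.82640838623047) [0.0487 0.075  0.0775]
tray 449 ((482.61004638671875, 12.09683609008789), (186.1281280517578, 131.19493103027344), 1.0751497745513916)
top bar [0.4053 0.2799 0.0743] yaw -4.12 0.2812320209806016
lid ((513.173095703125, 269.7218017578125), (149.3955841064453, 181.06033325195312), 87.54087829589844) [0.0526 0.0728 0.0784]
tray 351 ((485.6264343261719, 9.942710876464844), (178.0905303955078, 127.64136505126953), 1.5669306516647339)
(297, 166) [0.57  0.073 0.022]
(338, 166) [ 0.577 -0.055 -0.001]
(338, 222) [ 0.4   -0.06   0.004]
(297, 222) [0.395 0.067 0.034]
(318, 195) [0.482 0.005 0.013]
(241, 119) [0.705 0.248 0.059]
(315, 130) [0.654 0.017 0.165]
```

Call:
send_rows:
  commands:
    - [0.65, [-0.019, 0.192, 0], [0, 0, -0.003]]
    - [0.65, [-0.019, 0.192, 0], [0, 0, -0.003]]
    - [0.65, [-0.019, 0.192, 0], [0, 0, -0.003]]
    - [0.65, [-0.019, 0.192, 0], [0, 0, -0.003]]
    - [0.65, [-0.019, 0.192, 0], [0, 0, -0.003]]
    - [0.65, [-0.019, 0.192, 0], [0, 0, -0.003]]
    - [0.65, [-0.019, 0.192, 0], [0, 0, -0.003]]
    - [0.65, [-0.019, 0.192, 0], [0, 0, -0.003]]
    - [0.65, [-0.019, 0.192, 0], [0, 0, -0.003]]
    - [0.65, [-0.019, 0.192, 0], [0, 0, -0.003]]
    - [0.65, [-0.019, 0.192, 0], [0, 0, 0]]
    - [0.65, [-0.019, 0.192, 0], [0, 0, 0]]

```text
clock: 4.2
tool_pos: [0.4031, 0.2957, 0.3651]
orientation: [179.2, 1.0, 175.6]
force: [1.2, 0.2, -0.0]
opening: 0.0307
```

```bash
python3 - <<'E'
from plant import sensors, snapshot
from h import *
import pickle
o=sensors.get_obs(); print({k:o[k].round(4) for k in ['tool_pos','orientation','force','joint_pos']},o['opening'])
for n in ['scene','wrist','top']:
    s=snapshot(n); cv2.imwrite(f'pics/c_{n}.png',s['color']); C=cloud(s)
    pickle.dump(s,open(n+'2.pkl','wb'))
    hsv=cv2.cvtColor(s['color'],cv2.COLOR_BGR2HSV).astype(int)
    m=(abs(hsv[...,0]-25)<9)&(hsv[...,1]>110)&(hsv[...,2]>80)
    P=C[m]; P=P[(abs(P[:,0]-.405)<.05)&(abs(P[:,1]-.28)<.08)&(P[:,2]>.05)&(P[:,2]<.1)]
    if len(P)>20:
        k=np.polyfit(P[:,1],P[:,0],1); print(n,'bar',P.mean(0).round(4),P.min(0).round(3),P.max(0).round(3),'yaw',np.degrees(-np.arctan(k[0])).round(2))
E
```

```text
{'tool_pos': array([0.4031, 0.2957, 0.3651]), 'orientation': array([179.1509,   1.0191, 175.6149]), 'force': array([ 1.174 ,  0.1508, -0.0492]), 'joint_pos': array([ 59.2563,  -0.7451,  -8.0687,   0.542 , -81.4635, -63.7086])} 0.030707647278585035
scene bar [0.4055 0.2828 0.076 ] [0.397 0.235 0.071] [0.412 0.331 0.081] yaw -4.26
wrist bar [0.4021 0.2787 0.0758] [0.395 0.232 0.072] [0.41  0.329 0.079] yaw -4.05
top bar [0.4053 0.2803 0.0742] [0.397 0.232 0.067] [0.413 0.329 0.082] yaw -3.97
```

View pics/c_scene.png

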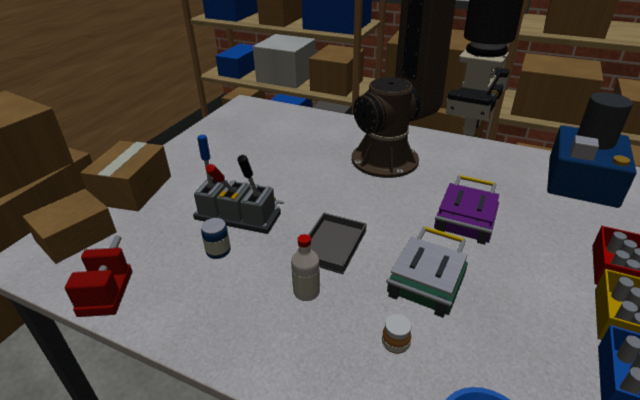

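View pics/c_wrist.png

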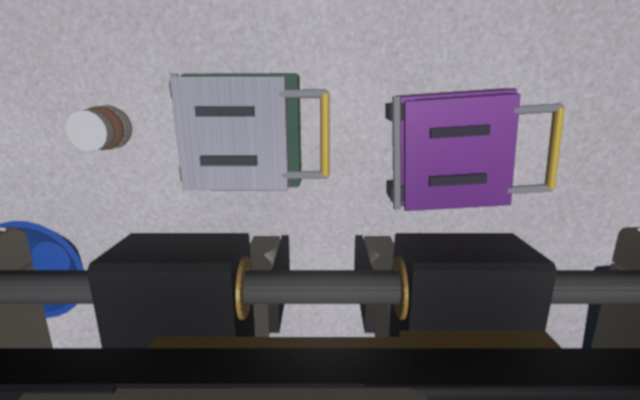

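The red lever still lies over its marks at scene (215,175). The bar is lined up under the jaws at wrist (325,135). I'm descending onto it.

Call:
send_rows:
  commands:
    - [0.65, [0.004, -0.06, -0.19], [0, 0, 0]]
    - [0.65, [0, 0, -0.19], [0, 0, 0]]
    - [0.65, [0, 0, -0.19], [0, 0, 0]]
    - [0.65, [0, 0, -0.19], [0, 0, 0]]
    - [0.65, [0, 0, -0.19], [0, 0, 0]]
    - [0.65, [0, 0, -0.12], [0, 0, 0]]

```text
clock: 4.95
tool_pos: [0.4079, 0.2812, 0.0989]
orientation: [178.0, 1.8, 175.7]
force: [0.5, 0.7, 0.1]
opening: 0.0307
```

Call:
send_rows:
  commands:
    - [0.65, [-0.012, 0, -0.1], [-0.005, 0.005, 0]]
    - [0.65, [0, 0, -0.09], [0, 0, 0]]
    - [1, [0, 0, 0], [0, 0, 0]]
    - [1, [0, 0, 0], [0, 0, 0]]
    - [1, [0, 0, 0], [0, 0, 0]]
    - [1, [0, 0, 0], [0, 0, 0]]

```text
clock: 5.55
tool_pos: [0.403, 0.2775, 0.0505]
orientation: [180.0, -0.1, 175.4]
force: [-1.0, 0.9, -1.2]
opening: 0.0109
```

```bash
python3 - <<'E'
import numpy as np
r=.1916;th=np.r_[np.arange(0,1.9,.1)];p=np.pi-np.arctan2(.025,.19)-th
X=r*np.cos(p);Z=r*np.sin(p)
for i in range(len(th)-1):
    d=X[i+1]-X[i];print(th[i+1].round(2),np.round([d*.9976/.25,-d*.07/.25,(Z[i+1]-Z[i])/.25],3),'abs',(.5925+X[i+1]*.9976).round(3),(.0265+Z[i+1]).round(3))
E
```

```text
0.1 [ 0.014 -0.001  0.075] abs 0.406 0.07
0.2 [ 0.021 -0.001  0.074] abs 0.412 0.089
0.3 [ 0.028 -0.002  0.071] abs 0.419 0.107
0.4 [ 0.035 -0.002  0.068] abs 0.428 0.123
0.5 [ 0.042 -0.003  0.064] abs 0.438 0.14
0.6 [ 0.048 -0.003  0.06 ] abs 0.45 0.154
0.7 [ 0.054 -0.004  0.054] abs 0.464 0.168
0.8 [ 0.059 -0.004  0.049] abs 0.478 0.18
0.9 [ 0.064 -0.004  0.043] abs 0.494 0.191
1.0 [ 0.067 -0.005  0.036] abs 0.511 0.2
1.1 [ 0.071 -0.005  0.029] abs 0.529 0.207
1.2 [ 0.073 -0.005  0.022] abs 0.547 0.213
1.3 [ 0.075 -0.005  0.014] abs 0.566 0.216
1.4 [ 0.076 -0.005  0.007] abs 0.585 0.218
1.5 [ 0.076 -0.005 -0.001] abs 0.604 0.218
1.6 [ 0.076 -0.005 -0.008] abs 0.623 0.216
1.7 [ 0.075 -0.005 -0.016] abs 0.642 0.212
1.8 [ 0.073 -0.005 -0.023] abs 0.66 0.206
```

Call:
send_rows:
  commands:
    - [1, [0.014, -0.001, 0.075], [0, 0, 0]]
    - [1, [0.021, -0.001, 0.074], [0, 0, 0]]
    - [1, [0.028, -0.002, 0.071], [0, 0, 0]]
    - [1, [0.035, -0.002, 0.068], [0, 0, 0]]
    - [1, [0.042, -0.003, 0.064], [0, 0, 0]]
    - [1, [0.048, -0.003, 0.06], [0, 0, 0]]

```text
clock: 6.15
tool_pos: [0.4608, 0.2736, 0.1644]
orientation: [179.4, 1.0, 175.6]
force: [28.6, -2.2, -34.3]
opening: 0.0106
```

Call:
send_rows:
  commands:
    - [1, [0.058, -0.004, 0.04], [0, 0, 0]]
    - [1, [0.058, -0.004, 0.042], [0, 0, 0]]

```text
clock: 6.35
tool_pos: [0.4914, 0.2712, 0.1888]
orientation: [179.2, 1.2, 175.5]
force: [16.8, 3.5, -29.6]
opening: 0.011
```

Call:
send_rows:
  commands:
    - [1, [0.065, -0.005, 0.033], [0, 0, 0]]
    - [1, [0.068, -0.005, 0.026], [0, 0, 0]]
    - [1, [0.071, -0.005, 0.019], [0, 0, 0]]
    - [1, [0.073, -0.005, 0.012], [0, 0, 0]]

```text
clock: 6.75
tool_pos: [0.5618, 0.2663, 0.2174]
orientation: [178.6, 1.3, 175.4]
force: [-0.7, 2.3, -7.5]
opening: 0.011
```

Call:
send_rows:
  commands:
    - [1, [0.075, -0.005, 0.008], [0, 0, 0]]
    - [1, [0.076, -0.005, 0.001], [0, 0, 0]]
    - [1, [0.076, -0.005, -0.007], [0, 0, 0]]
    - [1, [0.075, -0.005, -0.014], [0, 0, 0]]
    - [1, [0.073, -0.005, -0.02], [0, 0, 0]]

```text
clock: 7.25
tool_pos: [0.6531, 0.2598, 0.2129]
orientation: [178.2, 0.9, 175.3]
force: [-3.5, 3.0, -6.1]
opening: 0.0114
```

Call:
send_rows:
  commands:
    - [1, [0.06, -0.004, -0.03], [0, 0, 0]]
    - [1, [0.03, -0.002, -0.015], [0, 0, 0]]

```text
clock: 7.45
tool_pos: [0.6766, 0.258, 0.2029]
orientation: [178.1, 1.0, 175.3]
force: [-2.5, 1.8, -4.0]
opening: 0.0109
```

Call:
send_rows:
  commands:
    - [0.6, [0, 0, 0], [0, 0, 0]]
    - [0.6, [0, 0, 0], [0, 0, 0]]
    - [0.6, [0, 0, 0], [0, 0, 0]]
    - [0.6, [0, 0, 0.1], [0, 0, 0]]
    - [0.6, [0, 0, 0.15], [0, 0, 0]]
    - [0.6, [0, 0, 0.15], [0, 0, 0]]

```text
clock: 8.05
tool_pos: [0.6741, 0.2562, 0.3039]
orientation: [178.4, 0.8, 175.3]
force: [1.0, 0.1, -0.1]
opening: 0.0349
```

Call:
send_rows:
  commands:
    - [0.6, [-0.18, 0, 0], [-0.005, 0.003, 0]]
    - [0.6, [-0.18, 0, 0], [0, 0, 0]]
    - [0.6, [-0.18, 0, 0], [0, 0, 0]]
    - [0.6, [-0.18, 0, 0], [0, 0, 0]]
    - [0.6, [-0.18, 0, 0], [0, 0, 0]]

```text
clock: 8.55
tool_pos: [0.4476, 0.2557, 0.3133]
orientation: [179.8, 0.7, 175.2]
force: [-0.4, 1.3, 1.4]
opening: 0.0344
```

```bash
cat > look.py <<'E'
import sys
from plant import sensors, snapshot
from h import *
import pickle
t=sys.argv[1]
o=sensors.get_obs(); print({k:o[k].round(4) for k in ['tool_pos','orientation','force']},o['opening'],o['clock'])
for n in ['scene','wrist','top']:
    s=snapshot(n); cv2.imwrite(f'pics/{t}_{n}.png',s['color']); C=cloud(s); pickle.dump(s,open(f'{t}_{n}.pkl','wb'))
    hsv=cv2.cvtColor(s['color'],cv2.COLOR_BGR2HSV).astype(int)
    m=(hsv[...,0]>4)&(hsv[...,0]<20)&(hsv[...,1]>150)&(hsv[...,2]>90)&(s['z_map']>0)
    nn,l,st,ce=cv2.connectedComponentsWithStats(m.astype(np.uint8))
    for i in range(1,nn):
        p=C[l==i]
        if st[i,4]>60 and .3<np.median(p[:,0])<.65 and abs(p[:,1].mean())<.4:
            top=p[p[:,2]>np.percentile(p[:,2],90)-.004]
            print(n,ce[i].round(),st[i,4],np.percentile(p,2,axis=0).round(4),np.percentile(p,98,axis=0).round(4),'top',cv2.minEnclosingCircle((top[:,:2]*1000).astype(np.float32)))
E
python3 look.py d
```

```text
{'tool_pos': array([0.4476, 0.2557, 0.3133]), 'orientation': array([179.8301,   0.654 , 175.1533]), 'force': array([-0.3807,  1.3273,  1.4393])} 0.03442334825986074 8.55
scene [434. 260.] 275 [0.4717 0.239  0.0593] [0.5246 0.3178 0.066 ] top ((510.1664733886719, 278.7837829589844), 41.32229232788086)
wrist [267. 182.] 2423 [0.4721 0.2372 0.0562] [0.5477 0.3133 0.0641] top ((510.1932678222656, 275.7190856933594), 41.348472595214844)
top [235. 182.] 230 [0.4734 0.2356 0.049 ] [0.5526 0.2845 0.0679] top ((513.8792724609375, 273.8813171386719), 41.2825813293457)
```

View pics/d_scene.png

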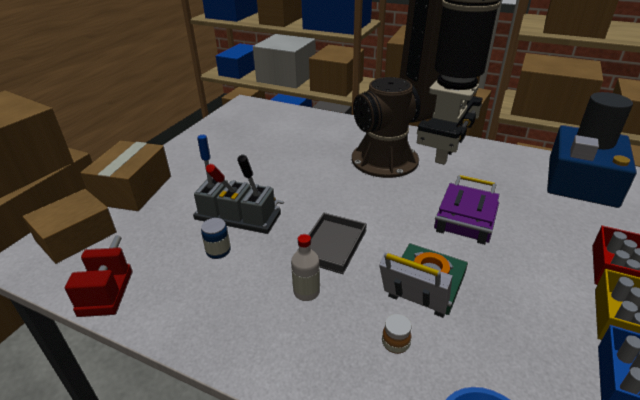

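View pics/d_wrist.png

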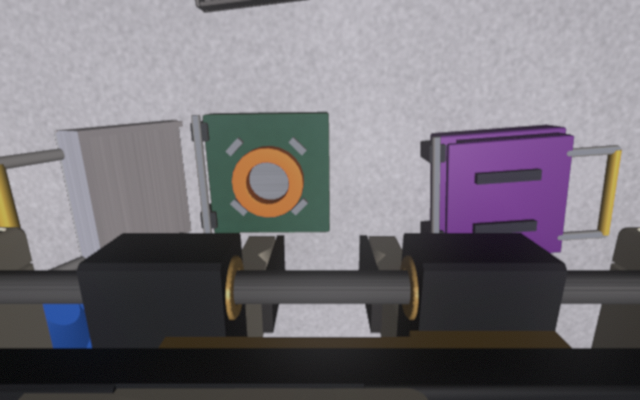

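View pics/d_top.png

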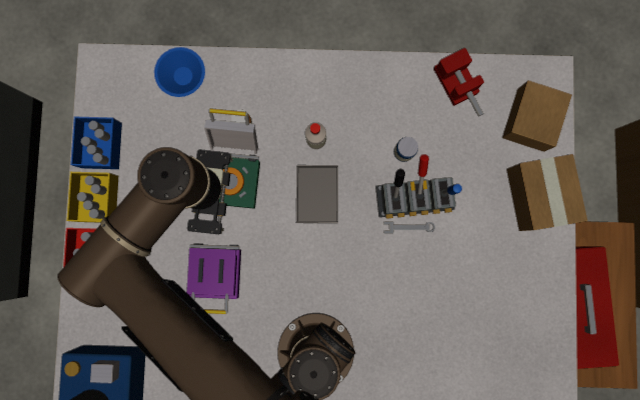

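The lid stands open by itself: its bar is at scene (412,263) and top (228,112). The ring is exposed at wrist (267,182), with its centre at about (0.511, 0.276). I'll grasp its -x wall.

Call:
send_rows:
  commands:
    - [0.6, [0.024, 0.018, -0.17], [0, 0, 0]]
    - [0.6, [0.024, 0.018, -0.17], [0, 0, 0]]
    - [0.6, [0.024, 0.018, -0.17], [0, 0, 0]]
    - [0.6, [0.024, 0.018, -0.17], [0, 0, 0]]
    - [0.6, [0.024, 0.018, -0.14], [0, 0, 0]]
    - [0.6, [0, 0, 0], [0, 0, 0]]

```text
clock: 9.3
tool_pos: [0.482, 0.2807, 0.1101]
orientation: [179.0, 1.4, 175.5]
force: [-0.0, -0.7, -0.7]
opening: 0.0352
```

Call:
send_rows:
  commands:
    - [0.6, [-0.016, -0.01, -0.06], [-0.0025, 0.004, 0]]
    - [0.6, [0, 0, -0.06], [0, 0, 0]]
    - [0.6, [0, 0, 0], [0, 0, 0]]

```text
clock: 9.6
tool_pos: [0.4807, 0.2791, 0.0833]
orientation: [-180.0, 0.2, 175.5]
force: [-0.1, 0.1, 0.3]
opening: 0.0353
```

```bash
python3 look.py e
```

```text
{'tool_pos': array([0.4807, 0.2791, 0.0833]), 'orientation': array([-1.799716e+02,  1.637000e-01,  1.754930e+02]), 'force': array([-0.1455,  0.0965,  0.3149])} 0.03530081563940639 9.6
scene [421. 257.] 99 [0.4763 0.2374 0.0582] [0.52   0.2669 0.0667] top ((496.65716552734375, 252.27235412597656), 24.365495681762695)
scene [444. 264.] 131 [0.4753 0.2883 0.0602] [0.5244 0.3187 0.0754] top ((522.1883544921875, 295.4825744628906), 48.145408630371094)
wrist [275. 202.] 7724 [0.4717 0.2358 0.0517] [0.5466 0.2962 0.0638] top ((509.4680480957031, 273.0513916015625), 41.84478759765625)
top [238. 183.] 139 [0.4768 0.2354 0.0476] [0.5492 0.2656 0.0682] top ((512.8533325195312, 260.34747314453125), 36.75511932373047)
```

View pics/e_wrist.png

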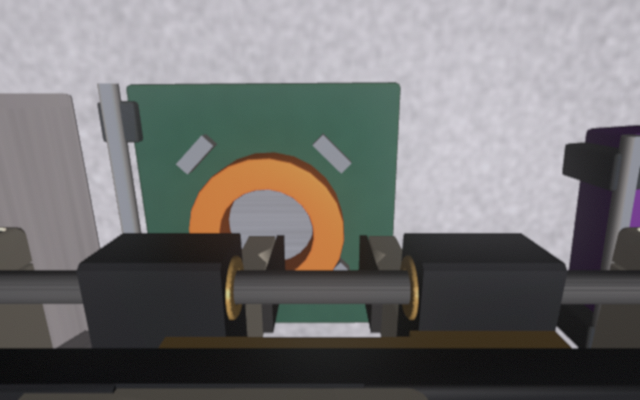

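The ring's wall, at wrist columns 313–343, lies between the pads at 278 and 365. I'm going down and gripping.

Call:
send_rows:
  commands:
    - [0.6, [-0.006, -0.003, -0.08], [0, 0, 0]]
    - [0.6, [-0.002, 0, -0.07], [0, 0, 0]]
    - [0.6, [0, 0, 0], [0, 0, 0]]

```text
clock: 10.05
tool_pos: [0.482, 0.2816, 0.0526]
orientation: [179.5, 0.7, 175.6]
force: [-0.5, -1.2, 0.2]
opening: 0.0351
```

Call:
send_rows:
  commands:
    - [0.6, [-0.014, -0.012, -0.035], [-0.001, 0.002, 0]]
    - [0.6, [-0.004, -0.004, -0.01], [0, 0, 0]]

```text
clock: 10.25
tool_pos: [0.4784, 0.2786, 0.0437]
orientation: [179.7, 0.1, 175.6]
force: [0.7, -1.2, -0.5]
opening: 0.0349
```

Call:
send_rows:
  commands:
    - [1, [0, 0, 0], [0, 0, 0]]
    - [1, [0, 0, 0], [0, 0, 0]]
    - [1, [0, 0, 0], [0, 0, 0]]
    - [1, [0, 0, 0], [0, 0, 0]]
    - [1, [0, 0, 0.04], [0, 0, 0]]
    - [1, [0, 0, 0.08], [0, 0, 0]]
    - [1, [0, 0, 0.12], [0, 0, 0]]
    - [1, [0, 0, 0.12], [0, 0, 0]]
    - [1, [0, 0, 0.06], [0, 0, 0]]

```text
clock: 11.15
tool_pos: [0.4769, 0.2769, 0.1536]
orientation: [180.0, -0.1, 175.6]
force: [0.6, 0.2, -2.1]
opening: 0.0175
```

```bash
python3 look.py f
```

```text
{'tool_pos': array([0.4769, 0.2769, 0.1536]), 'orientation': array([ 1.799575e+02, -9.960000e-02,  1.755979e+02]), 'force': array([ 0.5723,  0.2184, -2.1204])} 0.01753615924235435 11.15
scene [437. 233.] 314 [0.4899 0.2387 0.1677] [0.5509 0.3156 0.1738] top ((526.8699951171875, 281.2695007324219), 49.06403732299805)
wrist [261. 213.] 8794 [0.4706 0.2339 0.1602] [0.5388 0.2744 0.1744] top ((506.1885681152344, 263.0617980957031), 40.13176345825195)
wrist [309. 318.] 745 [0.4763 0.2833 0.1717] [0.4937 0.3089 0.1984] top ((488.34429931640625, 281.0919189453125), 28.92091178894043)
top [233. 178.] 122 [0.479  0.2337 0.1605] [0.5444 0.2557 0.1774] top ((511.5982360839844, 253.87200927734375), 34.495155334472656)
```

View pics/f_wrist.png

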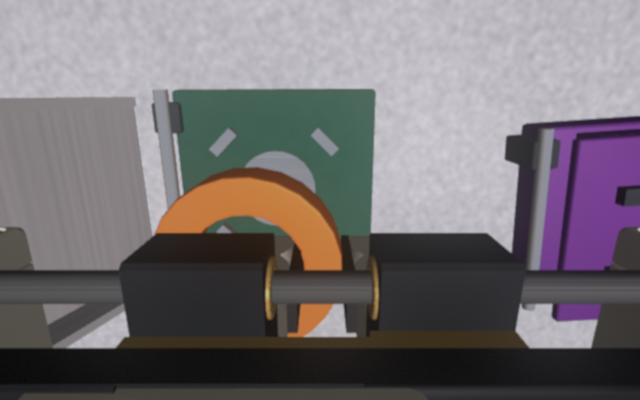

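View pics/f_scene.png

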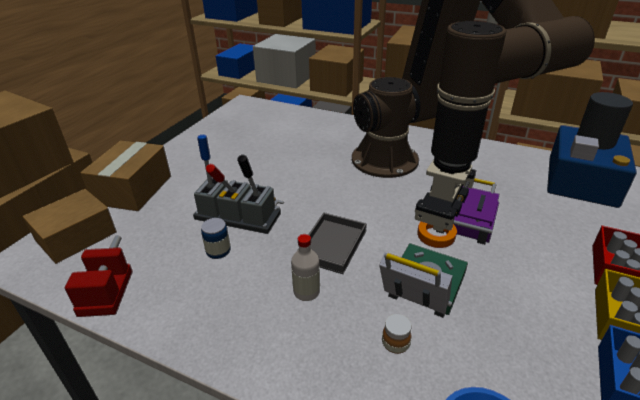

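The ring is held level (opening 17.5 mm, at scene (437,233)) and the lid and lever are unchanged. I'm carrying it to the tray.

Call:
send_rows:
  commands:
    - [1, [-0.015, -0.08, 0], [0, 0, 0]]
    - [1, [-0.015, -0.13, 0], [0, 0, 0]]
    - [1, [-0.015, -0.15, 0], [0, 0, 0]]
    - [1, [-0.015, -0.15, 0], [0, 0, 0]]
    - [1, [-0.015, -0.15, 0], [0, 0, 0]]
    - [1, [-0.015, -0.15, 0], [0, 0, 0]]
    - [1, [-0.015, -0.12, 0], [0, 0, 0]]
    - [1, [0, -0.06, 0], [0, 0, 0]]
    - [1, [0, 0, 0], [0, 0, 0]]

```text
clock: 12.2
tool_pos: [0.4379, 0.0133, 0.1421]
orientation: [-179.5, -1.0, 175.6]
force: [0.8, 0.2, -0.6]
opening: 0.0173
```

```bash
python3 look.py g
```

```text
{'tool_pos': array([0.4379, 0.0133, 0.1421]), 'orientation': array([-179.4866,   -1.0406,  175.5539]), 'force': array([ 0.8255,  0.1673, -0.5878])} 0.017318845710066415 12.2
scene [335. 198.] 271 [ 0.437  -0.0238  0.1543] [0.5119 0.0515 0.1619] top ((473.1200256347656, 13.597206115722656), 41.503475189208984)
wrist [261. 213.] 8730 [ 0.4311 -0.0295  0.1477] [0.5001 0.011  0.1608] top ((467.6178894042969, 2.3269572257995605), 40.11402893066406)
wrist [309. 318.] 706 [0.4369 0.0207 0.1576] [0.4541 0.0455 0.1854] top ((448.73297119140625, 18.232887268066406), 28.750587463378906)
```

View pics/g_scene.png

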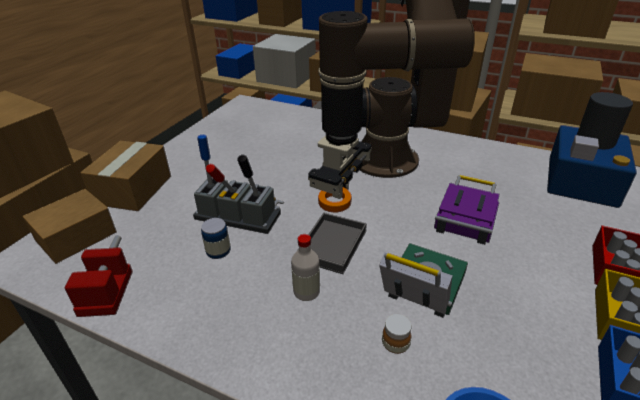

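View pics/g_wrist.png

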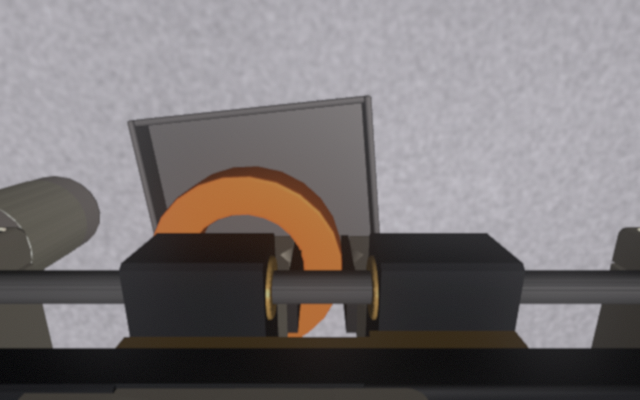

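Call:
send_rows:
  commands:
    - [1, [0.05, 0, -0.1], [0.001, -0.003, 0]]
    - [1, [0, 0, -0.12], [0, 0, 0]]
    - [1, [0, 0, -0.12], [0, 0, 0]]
    - [1, [0, 0, -0.08], [0, 0, 0]]
    - [1, [0, 0, 0], [0, 0, 0]]

```text
clock: 12.85
tool_pos: [0.4538, 0.0198, 0.0348]
orientation: [179.9, 0.3, 176.0]
force: [-0.3, 0.6, -0.2]
opening: 0.0174
```

Call:
send_rows:
  commands:
    - [1, [-0.01, -0.025, -0.05], [0, 0, 0]]
    - [1, [-0.004, -0.004, -0.03], [0, 0, 0]]
    - [1, [0, -0.002, -0.01], [0, 0, 0]]

```text
clock: 13.15
tool_pos: [0.452, 0.0143, 0.0132]
orientation: [179.9, 0.4, 176.2]
force: [0.2, -0.2, -0.3]
opening: 0.0171
```

Call:
send_rows:
  commands:
    - [1, [0, -0.002, -0.014], [0, 0, 0]]
    - [1, [0, 0, -0.008], [0, 0, 0]]

```text
clock: 13.35
tool_pos: [0.4529, 0.0144, 0.0096]
orientation: [179.9, 0.5, 176.3]
force: [-12.6, -1.0, 37.6]
opening: 0.0173
```

The ring is down (37 N upward). I'm releasing it.

Call:
send_rows:
  commands:
    - [1, [0, 0, 0.003], [0, 0, 0]]
    - [0.7, [0, 0, 0], [0, 0, 0]]
    - [0.6, [0, 0, 0.002], [0, 0, 0]]
    - [0.6, [0, 0, 0], [0, 0, 0]]

```text
clock: 13.75
tool_pos: [0.4551, 0.0156, 0.0134]
orientation: [179.8, 0.8, 176.4]
force: [0.4, -0.1, 0.9]
opening: 0.0331
```

Call:
send_rows:
  commands:
    - [0.6, [-0.006, 0, 0.06], [0, 0, 0]]
    - [0.6, [0, 0, 0.1], [0, 0, 0]]
    - [0.6, [0, 0, 0.19], [0, 0, 0]]
    - [0.6, [0, 0, 0.19], [0, 0, 0]]
    - [0.6, [0, 0, 0.19], [0, 0, 0]]
    - [0.6, [0, 0.19, 0.1], [0, 0, 0]]
    - [0.6, [0, 0.19, 0], [0, 0, 0]]
    - [0.6, [0, 0.19, 0], [0, 0, 0]]
    - [0.6, [0, 0, 0], [0, 0, 0]]

```text
clock: 14.65
tool_pos: [0.4519, 0.1574, 0.2299]
orientation: [179.6, 0.9, 176.0]
force: [-0.3, -0.5, -0.4]
opening: 0.035
```

```bash
python3 look.py k; python3 - <<'E'
from h import *
import pickle
for n in ['top','scene']:
    s=pickle.load(open(f'k_{n}.pkl','rb'));P=cloud(s).reshape(-1,3)
    q=P[(P[:,2]>.022)&(P[:,2]<.038)&(P[:,0]>.38)&(P[:,0]<.61)&(P[:,1]>-.08)&(P[:,1]<.1)]
    print(n,'tray',cv2.minAreaRect((q[:,:2]*1000).astype(np.float32)))
E
```

```text
{'tool_pos': array([0.4519, 0.1574, 0.2299]), 'orientation': array([179.5632,   0.8965, 176.0487]), 'force': array([-0.3371, -0.472 , -0.4323])} 0.03496687717578774 14.65
scene [332. 239.] 359 [ 0.4477 -0.0232  0.0242] [0.5255 0.0531 0.0312] top ((487.1121826171875, 15.467342376708984), 42.26643371582031)
wrist [273.  34.] 2423 [ 0.4476 -0.0022  0.0254] [0.524  0.0509 0.0291] top ((485.5929870605469, 12.56255054473877), 41.13072204589844)
top [316. 193.] 371 [ 0.4498 -0.0262  0.0099] [0.5266 0.0488 0.0329] top ((488.133056640625, 11.361359596252441), 41.04513168334961)
top tray ((485.7856140136719, 9.83843994140625), (178.04788208007812, 127.62632751464844), 1.6796094179153442)
scene tray ((482.3937072753906, 11.807758331298828), (185.42849731445312, 131.17291259765625), 1.301833152770996)
```

View pics/k_scene.png

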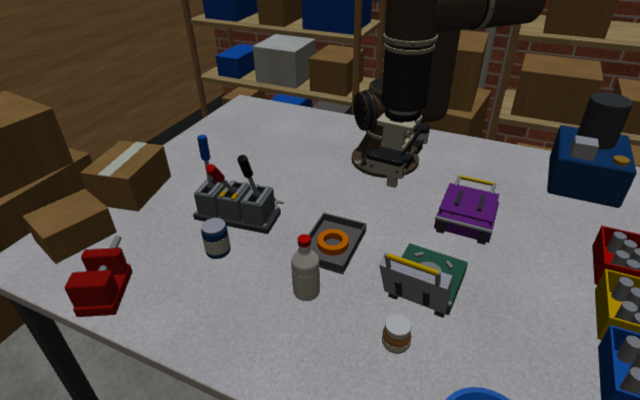

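View pics/k_top.png

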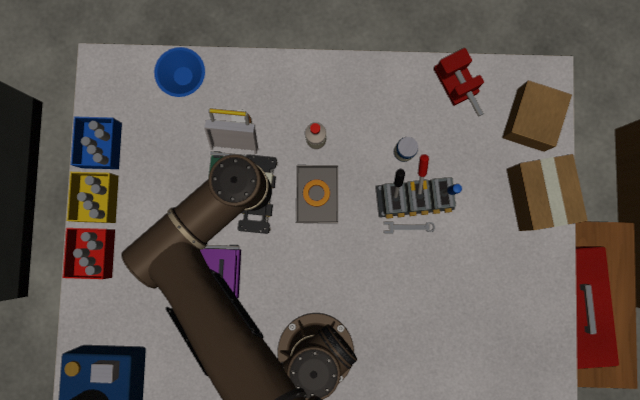

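The ring lies flat and centred in the tray (scene (332,239), top (316,193)), about 3 mm off centre. The lid is open, the red lever is home, everything else is in place, and the arm is clear. I'm handing in.

```bash
python3 -c "
from plant import order; print(order.close_job())"
```

```text
the job is handed in; nothing more can be done
None
```

The job is done and handed in at about 15 s of the 67 s allowed; the hand-in reports no verdict.

- **Red lever:** I pushed it with shut fingers through the detent. The force peaked at about 11 N in the readings, then fell to about 0. In the last pictures it still leans fully over the yellow float marks.
- **Lid:** I swung it open by the yellow bar and let go at about 1.88 rad by my estimate from the tool pose. It then stood open by itself.
- **Seal ring:** I lifted it out by its wall and set it in the tray. In the last views its centre is within about 5 mm of the tray's centre. Its top is level at about 27 mm, as expected for a ring lying flat on the floor.
- **Everything else:** In the last pictures, the black and blue levers, bottle, tin, jar and wrench look where they started. I judged this by eye and did not measure it. The arm stood clear at the end.

**Off plan:** While lifting the lid, the tool pulled slightly outside the bar's arc, with a wrist force of about 45 N. The ring was also pressed onto the tray floor with about 38 N before release. Both are below the 120 N wrist limit. The camera views disagreed with each other by up to 4 mm.

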